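# Find the heavy side of a scanner rotor and hold it down

## Robot

A 6-joint arm with a two-finger parallel gripper is mounted at the origin on the work surface. World frame = base frame: x ahead of the robot, y to its left, z up, the work surface at z = 0. Lengths are in m, angles in rad, forces in N, time in s.
With the tool pointing down it reaches from about 0.275 to 0.725 m from the base axis. Payload 5.6 kg.
Tool frame: the origin (TCP) lies midway between the tips of the shut fingers; the grasp point (between the pads) lies 19 mm behind it; z points along the fingers, y is the line along which they close (so a half turn about z gives the same grasp; the last joint's range is limited). The gripper opens to 85 mm and grips with 20 to 120 N. Pads are 22 mm wide; open, the fingers measure 114 mm over their backs; the gripper's body (76 mm by 85 mm) begins 54 mm behind the grasp point. The pads swing forward as they close: fully open they stand 13 mm farther back than shut.
Start: joints at [0.285, 0.255, 0.108, 0, -1.424, -0.285], TCP at [0.55, 0, 0.231] pointing down, gripper open.
Joint ranges: [-2.95, 2.95], [-1.21, 1.97], [-1.09, 1.5], [-2.87, 1.71], [-2.94, -0.07], [-3.05, 3.05]. Speed limits (rad/s): [2.57, 2.57, 3.14, 3.14, 3.14, 3.14].

## Interface

Orientations are given as [roll, pitch, yaw] about the fixed x, y, z axes, in that order (R = Rz(yaw) Ry(pitch) Rx(roll)).
In Python, from rig import arm, eyes gives the robot as it stands. The module is installed in compiled form; this text tells all that it offers.
- The arm moves only by the tool drive_tool, never from a script. Its argument "rows" is a list of rows, each a list of 3 entries, a list of its own where there are three numbers: the turn, a rotation vector about the tool's x, y, z each as a share of pi/4 rad, from -1 to 1, then the shift along the tool's x, y, z each as a share of 250 mm, from -1 to 1, then the opening, from 0 (shut) to 1 (fully open). In form: [[[wx, wy, wz], [x, y, z], gripper], ...]. A call has 1 to 12 rows; each row is the pose to reach, as a shift and turn from the pose commanded when the call began, along the tool's axes at that moment; what a row does not reach only later rows make up. A row lasts 1/12 s, in which the tool goes at most 41.7 mm and 7.16 degrees, less where a joint would pass 70% of its speed; a pose out of reach is approached as far as the arm can. A call with a number of a shift or a turn outside -1 to 1 is refused whole. A call with a gripper value outside its range is refused whole. The fingers move at their own pace and stop on an object; "squeeze" is the grip in N (left out, the last holds). Time passes only in rows, so rows that repeat a pose let the fingers close. It gives the time, the measured TCP pose, the force, the opening and the grip force at its end, in the units of the state.
- arm.read_state(): the state, without advancing time (a new reading comes with each control period).
- eyes.camera(name): name is "scene" or "side" or "wrist"; returns a dict with "pixels" (384x512x3 uint8, blue, green, red), "camera_matrix" (3x3 intrinsics, pixels), "xyz" and "orientation" of the camera in the world. Camera axes: x right, y up, looking along -z (the intrinsics and any distortion apply to the point x, -y, -z); pixel columns grow to the right and rows downward; lengths in m; the calibration is good to about 2 mm. A picture is of the moment at which its call begins. There is no depth.
- arm.job_done(): hands the job in; it is judged then, once.
The state is a dict: "clock": time; "qpos": joint angles; "dq": joint speeds; "joint_torque": joint torques, N m; "eef_pos": TCP position; "tcp_rot": TCP orientation; "force": force on the tool from outside, world axes, zero at the start; "wrist_torque": the same for the moment, N m; "grip_width": finger opening in m; "finger_force": force on a finger pad.
Only numpy, scipy, OpenCV 4.12 (cv2) and the standard library are available. Lean on these libraries where they do the work, as an engineer would, in place of code of your own. Each camera call takes 0.05 s, during which the arm holds its last target. There are 200 camera calls.

## Task

The sealed scanner rotor on the balancing stand still wants its trim weight: turn it by hand, let it roll and feel which side is heavy (the seals drag, so it stops short coming from either side), then bring the heavy side straight below the axle. Finish with the fingers still gripping the rotor, by its drum or a trim stud, holding it still like that while I fit the weight to the light side at the top. Leave everything else on the bench where it is.

Things in the scene. Friction and masses are not known exactly. Their poses are not given: they have to be found in the camera images.
- stand: grey balancing stand, fixed to the bench: base plate 150 (its x) x 170 (its y), its top 18 above the bench, and two uprights, 12 thick and up to 64 wide, centred at x = -53 and +53; their round bearing housings on the axle line reach 167 above the bench. Origin: centre of its underside, on the bench; z up; the level axle runs along its x, 145 above the bench.
- rotor_mid (a point): centre of the rotor, on the axle line, 145 above the bench; x along the stand's x. Sealed black drum, radius 78, 34 wide along the axle, with 8 alike radial trim studs round the rim, 45 degrees apart: shank diameter 8, then a round brass nut, diameter 16, from 96 to 110 mm off the axle, by which it can be pushed or gripped from above. Looks the same every eighth of a turn; nothing shows the heavy side.
- rotor (a joint): turn of the rotor about the stand's x axis, rad, right-handed (growing: its top moves to the stand's -y), unlimited. At 0 (and each 0.785) a stud points up; the heavy side differs from rotor to rotor. Let go, it rolls slowly heavy side down (up to 4 s), but the seals drag and it stops 0.5 to 0.8 rad short, equally from either side; within that of straight down or up it stays put.
- weights_mid (a point): blue tray of brass trim weights, 90 x 62 x 18, beside the stand (mm); loose, to be left alone; this point is its centre, 9 above its underside.
- driver_mid (a point): screwdriver with red handle lying beside the stand on the side away from the tray (mm); loose, to be left alone; this point is its centre, 12 above its underside.
- marker_mid (a point): blue marker pen, diameter 12, length 130, lying on the robot's side of the stand (mm); loose, to be left alone; this point is its centre, 6 above its underside.
- finder_mid (a point): black rangefinder housing, 105 x 76 x 40, beyond the stand (mm); loose, to be left alone; this point is its centre, 20 above its underside.
- barrel_mid (a point): black upright lens barrel, diameter 34, 95 high, beyond the stand (mm); loose, to be left alone; this point is its centre, 47.5 above its underside.
- cleaner_mid (a point): white bottle with blue cap, diameter 48, 115 high, beyond the stand (mm); loose, to be left alone; this point is its centre, 57.5 above its underside.
- blower_mid (a point): blue rubber-bulb air blower, diameter 58, 88 high, to the right of the stand (mm); loose, to be left alone; this point is its centre, 44 above its underside.

How it is judged:
By the outcome, as a careful person would: the job done as asked, in the order asked, and still so for the second after the job is handed in, while the arm keeps its last pose, push and grip.
It also fails if it takes over 72 s, if anything falls off the work surface, if the arm or the gripper's body presses on something with over 40 N, if the wrist force passes 120 N, or if a joint passes its speed limit or range.

## Working session

There is one attempt and no reset: what is moved stays moved. The work goes in short steps, Python scripts to look and compute and a tool call to move; the robot and the scene stay as the last step left them, time stands still between calls to the robot, and variables do not carry over. Pictures are saved under pics/ and viewed, at most 10 in all, crops included, and the job is handed in when it is done.

Besides the shell and the picture viewer there is one more tool, called after "Request:" in YAML: its name, and indented under it one key for each argument. drive_tool: Moves the arm, as the interface text tells. Its arguments: {"type":"object","properties":{"rows":{"type":"array"},"squeeze":{"type":"number"}},"required":["rows"]}

```bash
mkdir -p pics; cat > h.py <<'E'
import numpy as np, cv2
from rig import arm, eyes
from scipy.spatial.transform import Rotation as R
def shot(n,f):
    c=eyes.camera(n); cv2.imwrite('pics/'+f,c['pixels']); return c
def rot(c):
    o=np.array(c['orientation'],float)
    return o if o.shape==(3,3) else (R.from_euler('xyz',o).as_matrix() if o.size==3 else R.from_quat(o).as_matrix())
def ray(c,u,v):
    K=np.array(c['camera_matrix']); d=np.linalg.solve(K,[u,v,1]); return np.array(c['xyz']),rot(c)@(d*[1,-1,-1])
def onz(c,u,v,z):
    p,d=ray(c,u,v); return p+d*(z-p[2])/d[2]
def proj(c,P):
    K=np.array(c['camera_matrix']); q=(np.atleast_2d(P)-c['xyz'])@rot(c)*[1,-1,-1]; q=q@K.T; return q[:,:2]/q[:,2:]
E
python3 - <<'E'
from h import *
import pickle
d={}
for n in('scene','side'):
    c=shot(n,n+'0.png'); d[n]=c; print(n,c['xyz'],c['orientation'],[k for k in c])
pickle.dump(d,open('cams.pkl','wb'))
print(arm.read_state())
E
```

```text
scene [ 1.17954732 -0.25482831  0.95260844] [0.65963774 0.00169803 1.29072616] ['pixels', 'camera_matrix', 'xyz', 'orientation']
side [0.20733354 0.57818288 0.69829081] [ 0.90760214 -0.020582   -2.62114861] ['pixels', 'camera_matrix', 'xyz', 'orientation']
{'clock': 0.1, 'qpos': array([ 2.84608214e-01,  2.55675006e-01,  1.07128616e-01, -3.93483192e-04,
       -1.42386852e+00, -2.84629297e-01]), 'dq': array([ 4.26206632e-05, -5.14478043e-05,  1.49211373e-03,  1.14187051e-03,
        9.78894073e-04, -6.84822975e-04]), 'joint_torque': array([-2.13976258e-03, -3.87604666e+01,  2.38473254e+01,  5.37796766e+00,
       -3.79605262e-03, -3.77010252e-06]), 'eef_pos': array([5.49568941e-01, 5.18037904e-05, 2.30495247e-01]), 'tcp_rot': array([ 3.13992991e+00, -8.10118534e-05, -1.57087526e+00]), 'force': array([ 0.43346762, -0.39303747, -0.27419304]), 'wrist_torque': array([-0.05001802, -0.00289816, -0.02417872]), 'finger_force': 0.0, 'grip_width': 0.0854360119054868}
```

View pics/scene0.png

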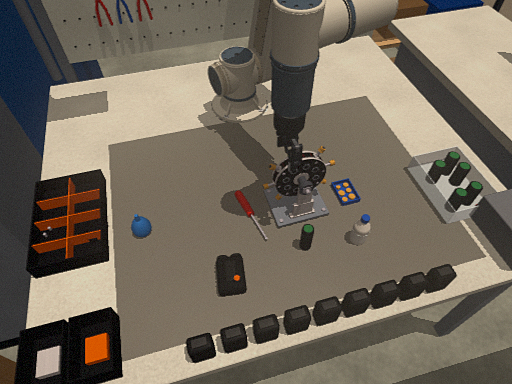

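View pics/side0.png

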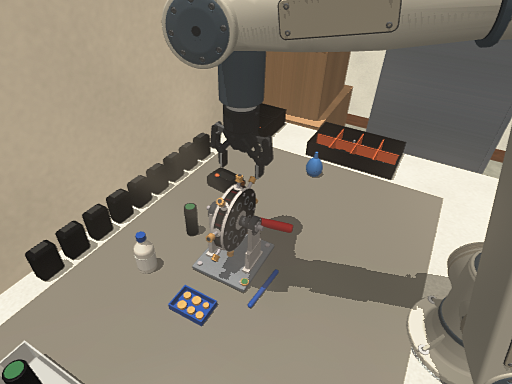

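```bash
python3 - <<'E'
from h import *
a=cv2.imread('pics/scene0.png')[125:235,230:370]; b=cv2.imread('pics/side0.png')[165:315,160:310]
a=cv2.resize(a,(700,550),interpolation=cv2.INTER_CUBIC)
b=cv2.resize(b,(600,600),interpolation=cv2.INTER_CUBIC)
cv2.imwrite('pics/a.png',a);cv2.imwrite('pics/b.png',b)
E
```

```text
(no output)
```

View pics/a.png

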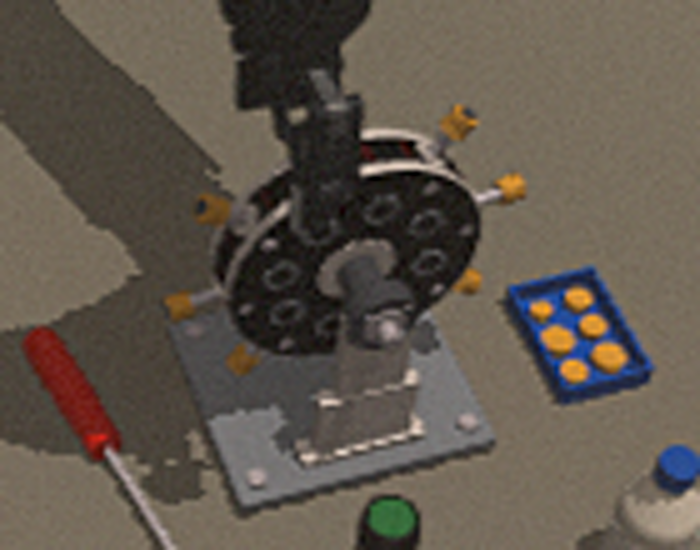

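View pics/b.png

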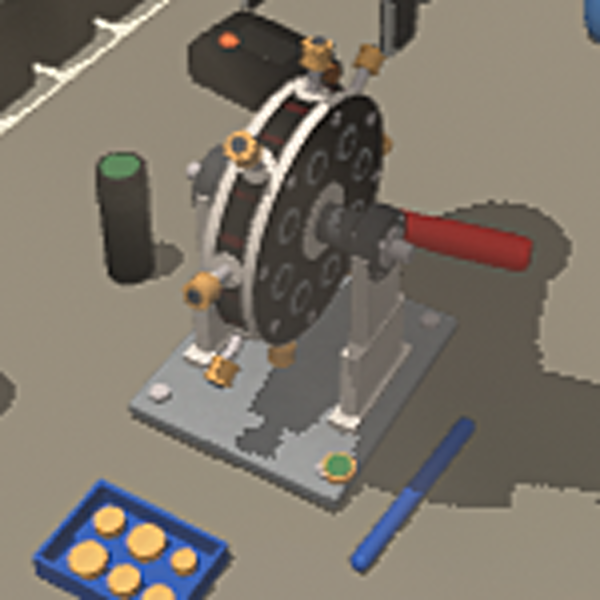

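```bash
cat > fit.py <<'E'
from h import *
import pickle
from scipy.optimize import least_squares
from scipy.spatial.distance import cdist
def nuts(p,ph):
    a=ph+np.arange(8)*np.pi/4; ax=np.array([np.cos(p[2]),np.sin(p[2]),0]); y=np.array([-ax[1],ax[0],0])
    # ph: angle from up toward -y
    return np.array([p[0],p[1],.145])+.103*(np.outer(np.cos(a),[0,0,1])-np.outer(np.sin(a),y))
def corner(p,sx,sy):
    c,s=np.cos(p[2]),np.sin(p[2]); X,Y=sx*.075,sy*.085
    return [p[0]+c*X-s*Y,p[1]+s*X+c*Y,.018]
E
python3 - <<'E'
from fit import *
d=pickle.load(open('cams.pkl','rb'))
S=lambda L:np.array(L)/5+[230,125]
T=lambda L:np.array(L)/4+[160,165]
cs=S([(240,505),(495,440),(165,310)]); ct=T([(130,405),(335,498),(458,318)])
for q in cs: print(onz(d['scene'],*q,.018))
for q in ct: print(onz(d['side'],*q,.018))
ns=S([(460,122),(512,187),(468,280),(240,358),(180,305),(212,208)])
nt=T([(318,55),(368,60),(386,145),(241,150),(202,292),(222,370),(282,352)])
def res(p):
    P=nuts(p,p[3]); r=[]
    for n,o in(('scene',ns),('side',nt)):
        q=proj(d[n],P); D=cdist(o,q); r+=list((o-q[D.argmin(1)]).ravel())
    C=[corner(p,1,-1),corner(p,1,1),corner(p,-1,-1)]
    r+=list((proj(d['scene'],C)-cs).ravel())
    C=[corner(p,1,1),corner(p,-1,1),corner(p,-1,-1)]
    r+=list((proj(d['side'],C)-ct).ravel())
    return np.array(r)
best=min((least_squares(res,[.6,0.05,y,ph],loss='soft_l1') for ph in np.arange(0,.785,.1) for y in(0,.2,.4)),key=lambda s:s.cost)
p=best.x; print(p,best.cost); print(res(p).reshape(-1,2).round(1).tolist()); np.save('p.npy',p)
for nm,c,u,v,z in(('tray','side',193,305,.009),('tray','scene',346,192,.009),('marker','side',264,289,.006),('drv','scene',244,205,.012),('drvtip','scene',265,237,.006),('barreltop','scene',308,228,.095),('clean','scene',365,218,.115)):
    print(nm,onz(d[c],u,v,z).round(3))
E
```

```text
[ 0.61143281 -0.0325927   0.018     ]
[0.60968781 0.13447507 0.018     ]
[ 0.45282043 -0.0331458   0.018     ]
[0.60255392 0.13920207 0.018     ]
[0.45779782 0.13427247 0.018     ]
[ 0.46052584 -0.03251825  0.018     ]
[0.53319839 0.05164599 0.00832304 0.19003204] 6.785070487995416
[[0.8, 0.4], [0.4, 0.4], [0.2, 0.8], [-1.0, 0.5], [0.2, 0.3], [0.7, -0.1], [0.5, 0.3], [-0.7, 0.4], [1.7, 0.5], [0.1, -0.5], [0.5, -0.1], [0.1, -0.3], [-0.2, 0.7], [-0.3, -0.7], [0.6, -0.8], [0.3, 1.4], [-1.1, -1.3], [-0.3, 0.6], [0.8, -0.1]]
tray [0.539 0.224 0.009]
tray [0.542 0.224 0.009]
marker [0.421 0.101 0.006]
drv [ 0.502 -0.111  0.012]
drvtip [ 0.631 -0.079  0.006]
barreltop [0.688 0.027 0.095]
clean [0.712 0.183 0.115]
```

```bash
cat >> fit.py <<'E'
p0=np.load('p.npy') if __import__('os').path.exists('p.npy') else None
G=np.radians(np.arange(0,45,.5))
def phase(cams):
    tot=np.zeros(len(G))
    for n,c in cams.items():
        h=cv2.cvtColor(c['pixels'],cv2.COLOR_BGR2HSV)
        m=((h[...,0]>=10)&(h[...,0]<=28)&(h[...,1]>130)&(h[...,2]>90)).astype(np.float32)
        m=cv2.GaussianBlur(m,(0,0),2)
        for i,g in enumerate(G):
            q=proj(c,nuts(p0,g)).astype(np.float32)
            tot[i]+=cv2.remap(m,q[:,0].copy(),q[:,1].copy(),cv2.INTER_LINEAR).sum()
    w=np.clip(tot-.7*tot.max(),0,None)
    a=np.angle((w*np.exp(8j*G)).sum())/8%(np.pi/4)
    return round(float(np.degrees(a)),1),round(float(tot.max()),1),round(float(np.median(tot)),1)
def look(names=('scene','side')):
    return phase({n:eyes.camera(n) for n in names})
E
python3 - <<'E'
from fit import *
d=pickle.load(open('cams.pkl','rb'))
print(phase(d),[phase({n:d[n]}) for n in d])
E
```

```text
(10.8, 6.0, 1.2) [(10.0, 3.2, 0.5), (11.9, 2.9, 0.8)]
```

Request:
drive_tool:
  rows:
    - [[0, 0, 0], [0, 0.067, 0], 1]
    - [[0, 0, 0], [-0.1, 0.067, 0], 1]
    - [[0, 0, 0], [-0.207, 0.067, 0], 1]
    - [[0, 0, 0], [-0.207, 0.067, 0.07], 1]
    - [[0, 0, 0], [-0.207, 0.067, 0.142], 1]
    - [[0, 0, 0], [-0.207, 0.067, 0.142], 1]
  squeeze: 30

```text
clock: 0.6
eef_pos: [0.5309, 0.0521, 0.1919]
tcp_rot: [3.134, -0.001, -1.57]
force: [-0.4, -0.6, -0.4]
grip_width: 0.0855
finger_force: 0.0
```

Request:
drive_tool:
  rows:
    - [[0, 0.133, 0], [-0.021, -0.008, 0.001], 1]
    - [[0, 0.267, 0], [-0.042, -0.008, 0.004], 1]
    - [[0, 0.4, 0], [-0.062, -0.008, 0.01], 1]
    - [[0, 0.533, 0], [-0.081, -0.008, 0.017], 1]
    - [[0, 0.667, 0], [-0.1, -0.008, 0.027], 1]
    - [[0, 0.667, 0], [-0.1, -0.008, 0.027], 1]
    - [[0, 0.667, 0], [-0.1, -0.008, 0.027], 1]

```text
clock: 1.18
eef_pos: [0.535, 0.0777, 0.1881]
tcp_rot: [3.139, -0.526, -1.567]
force: [-0.3, -0.0, 0.8]
grip_width: 0.0853
finger_force: 0.0
```

```bash
python3 - <<'E'
from fit import *
c={n:shot(n,n+'1.png') for n in('scene','side')}
print(phase(c),[phase({n:c[n]}) for n in c]); s=arm.read_state(); print(s['qpos'],s['eef_pos'],s['tcp_rot'])
a=c['scene']['pixels'][105:235,220:390]; b=c['side']['pixels'][120:285,170:330]
cv2.imwrite('pics/c.png',np.hstack([cv2.resize(a,(440,336)),cv2.resize(b,(326,336))]))
E
```

```text
(29.9, 3.4, 0.4) [(29.6, 3.1, 0.3), (33.5, 0.4, 0.1)]
[ 0.69008593  0.37866755 -0.09245751  0.39793155 -1.46015353 -0.80817361] [0.53555039 0.07668282 0.18963731] [-3.14081067 -0.5225896  -1.57166716]
```

View pics/c.png

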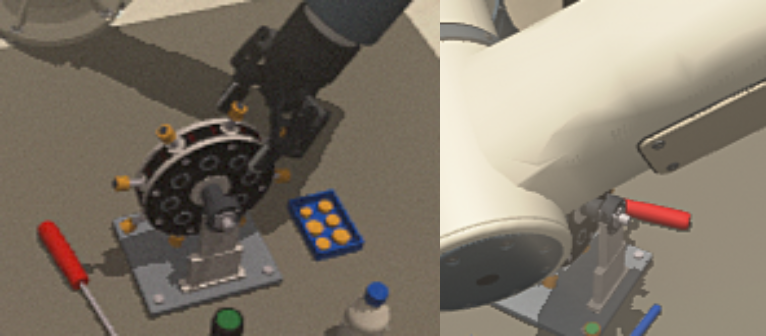

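```bash
python3 - <<'E'
from fit import *
for i in range(5): print(round(arm.read_state()['clock'],2),look(('scene',)))
E
```

```text
1.28 (30.2, 3.1, 0.3)
1.33 (30.0, 3.1, 0.3)
1.38 (30.4, 3.1, 0.4)
1.43 (30.2, 3.0, 0.3)
1.48 (30.3, 3.0, 0.3)
```

Request:
drive_tool:
  rows:
    - [[0, 0, 0], [0, 0, 0], 1]
    - [[0, 0, 0], [0, 0, 0], 1]
    - [[0, 0, 0], [0, 0, 0], 1]
    - [[0, 0, 0], [0, 0, 0], 1]

```text
clock: 1.87
eef_pos: [0.5352, 0.0767, 0.1891]
tcp_rot: [-3.142, -0.524, -1.571]
force: [-0.1, -0.0, 0.1]
grip_width: 0.0854
finger_force: 0.0
```

```bash
python3 - <<'E'
from fit import *
for i in range(4): print(round(arm.read_state()['clock'],2),look(('scene',)))
E
```

```text
1.87 (30.7, 3.0, 0.3)
1.92 (30.7, 3.0, 0.4)
1.97 (30.8, 2.9, 0.3)
2.02 (30.7, 3.0, 0.4)
```

Request:
drive_tool:
  rows:
    - [[0, 0, 0], [0, 0, 0], 1]
    - [[0, 0, 0], [0, 0, 0], 1]
    - [[0, 0, 0], [0, 0, 0], 1]
    - [[0, 0, 0], [0, 0, 0], 1]
    - [[0, 0, 0], [0, 0, 0], 1]
    - [[0, 0, 0], [0, 0, 0], 1]
    - [[0, 0, 0], [0, 0, 0], 1]
    - [[0, 0, 0], [0, 0, 0], 1]

```text
clock: 2.73
eef_pos: [0.5352, 0.0768, 0.189]
tcp_rot: [3.142, -0.524, -1.571]
force: [0.3, 0.4, -0.5]
grip_width: 0.0854
finger_force: 0.0
```

```bash
python3 - <<'E'
from fit import *
for i in range(2): print(round(arm.read_state()['clock'],2),look(('scene',)))
E
```

```text
2.73 (30.7, 3.0, 0.4)
2.78 (30.6, 2.9, 0.3)
```

Request:
drive_tool:
  rows:
    - [[0, 0, 0], [0, 0, 0], 0]
    - [[0, 0, 0], [0, 0, 0], 0]
    - [[0, 0, 0], [0, 0, 0], 0]
    - [[0, 0, 0], [0, 0, 0], 0]
    - [[0, 0, 0], [0, 0, 0], 0]
    - [[0, 0, 0], [0, 0, 0], 0]
    - [[0, 0, 0], [0, 0, 0], 0]
  squeeze: 40

```text
clock: 3.42
eef_pos: [0.5353, 0.0768, 0.1893]
tcp_rot: [-3.141, -0.524, -1.57]
force: [-0.3, 0.5, 1.8]
grip_width: 0.0335
finger_force: 40.9
```

```bash
python3 - <<'E'
from fit import *
for i in range(2): print(round(arm.read_state()['clock'],2),look(('scene',)))
E
```

```text
3.42 (30.8, 2.9, 0.3)
3.47 (30.6, 3.0, 0.3)
```

Request:
drive_tool:
  rows:
    - [[0, -0.133, 0], [0.021, 0, 0.001], 0]
    - [[0, -0.267, 0], [0.042, 0, 0.004], 0]
    - [[0, -0.4, 0], [0.063, 0, 0.01], 0]
    - [[0, -0.533, 0], [0.083, 0, 0.018], 0]
    - [[0, -0.667, 0], [0.101, 0, 0.027], 0]
    - [[0, -0.8, 0], [0.119, 0, 0.039], 0]
    - [[0, -0.933, 0], [0.136, 0, 0.052], 0]
    - [[0, -0.933, 0], [0.136, 0, 0.052], 0]
    - [[0, -0.933, 0], [0.136, 0, 0.052], 0]

```text
clock: 4.27
eef_pos: [0.5364, 0.0397, 0.1953]
tcp_rot: [-3.139, 0.209, -1.574]
force: [3.8, 0.6, 1.6]
grip_width: 0.0332
finger_force: 46.0
```

```bash
python3 - <<'E'
from fit import *
for i in range(1): print(round(arm.read_state()['clock'],2),look(('scene',)),look(('side',)));s=arm.read_state();print(s['wrist_torque'],s['eef_pos'],s['tcp_rot'])
E
```

```text
4.27 (28.1, 3.4, 0.5) (29.9, 1.8, 0.3)
[-1.43144846 -1.84016821  0.08705183] [0.53643972 0.04033135 0.1953932 ] [-3.13877819  0.20587678 -1.57021278]
```

Request:
drive_tool:
  rows:
    - [[0, -0.133, 0], [0.021, 0, 0.001], 0]
    - [[0, -0.267, 0], [0.042, 0, 0.004], 0]
    - [[0, -0.4, 0], [0.063, 0, 0.01], 0]
    - [[0, -0.533, 0], [0.083, 0, 0.018], 0]
    - [[0, -0.667, 0], [0.101, 0, 0.027], 0]
    - [[0, -0.667, 0], [0.101, 0, 0.027], 0]
    - [[0, -0.667, 0], [0.101, 0, 0.027], 0]

```text
clock: 4.95
eef_pos: [0.5371, 0.0164, 0.1827]
tcp_rot: [-3.14, 0.731, -1.572]
force: [6.1, -2.8, 1.2]
grip_width: 0.0334
finger_force: 46.1
```

```bash
python3 - <<'E'
from fit import *
for i in range(1): print(round(arm.read_state()['clock'],2),look(('scene',)),look(('side',)));s=arm.read_state();print(s['force'],s['wrist_torque'],s['eef_pos'],s['tcp_rot'],s['qpos'])
E
```

```text
4.95 (13.0, 3.2, 0.5) (10.0, 1.7, 0.5)
[ 7.18021198 -4.86514006  1.80350137] [-3.05899378 -2.03196532 -1.14465871] [0.53711162 0.01671433 0.18295165] [-3.13801119  0.72831665 -1.56896323] [-0.19379317  0.38612649  0.18928408 -0.71256417 -1.54827758  0.27600086]
```

Request:
drive_tool:
  rows:
    - [[0, 0, 0], [0, 0, 0], 1]
    - [[0, 0, 0], [0, 0, 0], 1]
    - [[0, 0, 0], [0, 0, 0], 1]

```text
clock: 5.3
eef_pos: [0.5341, 0.0187, 0.1823]
tcp_rot: [3.137, 0.732, -1.572]
force: [-0.2, -0.3, 0.2]
grip_width: 0.0685
finger_force: 0.0
```

```bash
python3 - <<'E'
from fit import *
for i in range(8): print(round(arm.read_state()['clock'],2),look(('scene',)))
E
```

```text
5.3 (12.6, 3.3, 0.4)
5.35 (12.6, 3.3, 0.4)
5.4 (12.6, 3.3, 0.4)
5.45 (12.6, 3.3, 0.4)
5.5 (12.6, 3.3, 0.4)
5.55 (12.6, 3.2, 0.4)
5.6 (12.6, 3.3, 0.4)
5.65 (12.6, 3.3, 0.4)
```

Request:
drive_tool:
  rows:
    - [[0, 0, 0], [0, 0, 0], 1]
    - [[0, 0, 0], [0, 0, 0], 1]
    - [[0, 0, 0], [0, 0, 0], 1]
    - [[0, 0, 0], [0, 0, 0], 1]

```text
clock: 6.03
eef_pos: [0.5352, 0.0175, 0.1829]
tcp_rot: [-3.142, 0.733, -1.571]
force: [0.3, -0.1, -0.4]
grip_width: 0.0853
finger_force: 0.0
```

```bash
python3 - <<'E'
from fit import *
for i in range(3): print(round(arm.read_state()['clock'],2),look(('scene',)))
E
```

```text
6.03 (12.6, 3.3, 0.4)
6.08 (12.4, 3.2, 0.4)
6.13 (12.6, 3.2, 0.4)
```

Request:
drive_tool:
  rows:
    - [[0, 0.133, 0], [-0.021, 0, 0.001], 1]
    - [[0, 0.267, 0], [-0.042, 0, 0.004], 1]
    - [[0, 0.4, 0], [-0.063, 0, 0.01], 1]
    - [[0, 0.533, 0], [-0.083, 0, 0.018], 1]
    - [[0, 0.667, 0], [-0.101, 0, 0.027], 1]
    - [[0, 0.8, 0], [-0.119, 0, 0.039], 1]
    - [[0, 0.933, 0], [-0.136, 0, 0.052], 1]
    - [[0, 0.933, 0], [-0.136, 0, 0.052], 1]

```text
clock: 6.85
eef_pos: [0.5349, 0.0552, 0.1958]
tcp_rot: [-3.141, -0.005, -1.565]
force: [-0.8, 0.4, -0.6]
grip_width: 0.0856
finger_force: 0.0
```

Request:
drive_tool:
  rows:
    - [[0, 0.133, 0], [-0.021, 0, 0.001], 1]
    - [[0, 0.267, 0], [-0.042, 0, 0.004], 1]
    - [[0, 0.4, 0], [-0.063, 0, 0.01], 1]
    - [[0, 0.533, 0], [-0.083, 0, 0.018], 1]
    - [[0, 0.667, 0], [-0.101, 0, 0.027], 1]
    - [[0, 0.667, 0], [-0.101, 0, 0.027], 1]
    - [[0, 0.667, 0], [-0.101, 0, 0.027], 1]

```text
clock: 7.43
eef_pos: [0.5346, 0.0776, 0.1875]
tcp_rot: [3.137, -0.525, -1.567]
force: [0.8, 0.1, 0.1]
grip_width: 0.0855
finger_force: 0.0
```

```bash
python3 - <<'E'
from fit import *
for i in range(1): print(round(arm.read_state()['clock'],2),look(('scene',)))
s=arm.read_state();print(s['eef_pos'],s['tcp_rot'])
E
```

```text
7.43 (12.6, 3.3, 0.4)
[0.53505878 0.07701894 0.18859269] [ 3.13964001 -0.5231931  -1.56925321]
```

Request:
drive_tool:
  rows:
    - [[0, 0, 0], [0, 0, 0], 0]
    - [[0, 0, 0], [0, 0, 0], 0]
    - [[0, 0, 0], [0, 0, 0], 0]
    - [[0, 0, 0], [0, 0, 0], 0]
    - [[0, 0, 0], [0, 0, 0], 0]
    - [[0, 0, 0], [0, 0, 0], 0]
    - [[0, 0, 0], [0, 0, 0], 0]

```text
clock: 8.07
eef_pos: [0.5353, 0.0765, 0.1899]
tcp_rot: [-3.141, -0.524, -1.571]
force: [-1.7, -0.8, 4.0]
grip_width: 0.0339
finger_force: 40.2
```

Request:
drive_tool:
  rows:
    - [[0, -0.133, 0], [0.021, 0, 0.001], 0]
    - [[0, -0.267, 0], [0.042, 0, 0.004], 0]
    - [[0, -0.4, 0], [0.063, 0, 0.01], 0]
    - [[0, -0.533, 0], [0.083, 0, 0.018], 0]
    - [[0, -0.667, 0], [0.101, 0, 0.027], 0]
    - [[0, -0.8, 0], [0.119, 0, 0.039], 0]
    - [[0, -0.933, 0], [0.136, 0, 0.052], 0]
    - [[0, -0.933, 0], [0.136, 0, 0.052], 0]
    - [[0, -0.933, 0], [0.136, 0, 0.052], 0]

```text
clock: 8.82
eef_pos: [0.5365, 0.0405, 0.1958]
tcp_rot: [-3.139, 0.211, -1.573]
force: [1.2, 3.0, 3.1]
grip_width: 0.0331
finger_force: 45.9
```

Request:
drive_tool:
  rows:
    - [[0, -0.133, 0], [0.021, 0, 0.001], 0]
    - [[0, -0.267, 0], [0.042, 0, 0.004], 0]
    - [[0, -0.4, 0], [0.063, 0, 0.01], 0]
    - [[0, -0.533, 0], [0.083, 0, 0.018], 0]
    - [[0, -0.667, 0], [0.101, 0, 0.027], 0]
    - [[0, -0.667, 0], [0.101, 0, 0.027], 0]
    - [[0, -0.667, 0], [0.101, 0, 0.027], 0]

```text
clock: 9.4
eef_pos: [0.5372, 0.0159, 0.1828]
tcp_rot: [-3.14, 0.731, -1.573]
force: [5.9, -1.9, 2.5]
grip_width: 0.0338
finger_force: 46.1
```

```bash
python3 - <<'E'
from fit import *
for i in range(1): print(round(arm.read_state()['clock'],2),look(('scene',)),look(('side',)));s=arm.read_state();print(s['force'],s['wrist_torque'],s['eef_pos'],s['tcp_rot'])
E
```

```text
9.4 (39.1, 3.6, 0.5) (38.9, 1.3, 0.4)
[ 5.65056723 -2.82837926  0.89104605] [-2.75830927 -1.73163613 -0.80812605] [0.53717618 0.01615761 0.18306194] [-3.13826673  0.72832113 -1.570344  ]
```

Request:
drive_tool:
  rows:
    - [[0, 0, 0], [0, 0, 0], 1]
    - [[0, 0, 0], [0, 0, 0], 1]
    - [[0, 0, 0], [0, 0, 0], 1]

```text
clock: 9.75
eef_pos: [0.5344, 0.0181, 0.1826]
tcp_rot: [3.138, 0.732, -1.572]
force: [-0.4, 1.0, -0.9]
grip_width: 0.0685
finger_force: 0.0
```

```bash
python3 - <<'E'
from fit import *
for i in range(6): print(round(arm.read_state()['clock'],2),look(('scene',)))
E
```

```text
9.75 (28.4, 3.6, 0.4)
9.8 (25.3, 3.4, 0.5)
9.85 (21.9, 3.1, 0.5)
9.9 (18.7, 3.2, 0.5)
9.95 (15.3, 3.2, 0.4)
10.0 (12.4, 3.1, 0.4)
```

Request:
drive_tool:
  rows:
    - [[0, 0, 0], [0, 0, 0], 1]
    - [[0, 0, 0], [0, 0, 0], 1]

```text
clock: 10.22
eef_pos: [0.5352, 0.0175, 0.1832]
tcp_rot: [3.141, 0.733, -1.571]
force: [0.2, 0.9, 0.1]
grip_width: 0.0854
finger_force: 0.0
```

```bash
python3 - <<'E'
from fit import *
for i in range(4): print(round(arm.read_state()['clock'],2),look(('scene',)))
E
```

```text
10.22 (0.3, 3.4, 0.4)
10.27 (42.9, 3.3, 0.4)
10.32 (40.2, 3.5, 0.5)
10.37 (38.1, 3.7, 0.5)
```

Request:
drive_tool:
  rows:
    - [[0, 0, 0], [0, 0, 0], 1]
    - [[0, 0, 0], [0, 0, 0], 1]

```text
clock: 10.58
eef_pos: [0.5352, 0.0175, 0.1832]
tcp_rot: [3.142, 0.733, -1.571]
force: [0.2, 0.4, -0.7]
grip_width: 0.0854
finger_force: 0.0
```

```bash
python3 - <<'E'
from fit import *
for i in range(4): print(round(arm.read_state()['clock'],2),look(('scene',)))
E
```

```text
10.58 (31.5, 3.8, 0.5)
10.63 (30.7, 3.7, 0.5)
10.68 (29.4, 3.6, 0.4)
10.73 (28.5, 3.6, 0.5)
```

Request:
drive_tool:
  rows:
    - [[0, 0, 0], [0, 0, 0], 1]
    - [[0, 0, 0], [0, 0, 0], 1]
    - [[0, 0, 0], [0, 0, 0], 1]
    - [[0, 0, 0], [0, 0, 0], 1]

```text
clock: 11.12
eef_pos: [0.5353, 0.0175, 0.1832]
tcp_rot: [-3.142, 0.733, -1.571]
force: [-0.6, 0.6, -0.1]
grip_width: 0.0854
finger_force: 0.0
```

```bash
python3 - <<'E'
from fit import *
for i in range(3): print(round(arm.read_state()['clock'],2),look(('scene',)))
E
```

```text
11.12 (24.8, 3.3, 0.4)
11.17 (24.6, 3.2, 0.5)
11.22 (24.5, 3.3, 0.5)
```

Request:
drive_tool:
  rows:
    - [[0, 0, 0], [0, 0, 0], 1]
    - [[0, 0, 0], [0, 0, 0], 1]
    - [[0, 0, 0], [0, 0, 0], 1]
    - [[0, 0, 0], [0, 0, 0], 1]
    - [[0, 0, 0], [0, 0, 0], 1]
    - [[0, 0, 0], [0, 0, 0], 1]
    - [[0, 0, 0], [0, 0, 0], 1]
    - [[0, 0, 0], [0, 0, 0], 1]

```text
clock: 11.93
eef_pos: [0.5352, 0.0175, 0.1832]
tcp_rot: [3.142, 0.733, -1.571]
force: [-0.5, -0.6, -0.7]
grip_width: 0.0857
finger_force: 0.0
```

```bash
python3 - <<'E'
from fit import *
for i in range(2): print(round(arm.read_state()['clock'],2),look(('scene',)))
E
```

```text
11.93 (23.4, 3.2, 0.5)
11.98 (23.4, 3.2, 0.5)
```

Request:
drive_tool:
  rows:
    - [[0, 0, 0], [0, 0, 0], 0]
    - [[0, 0, 0], [0, 0, 0], 0]
    - [[0, 0, 0], [0, 0, 0], 0]
    - [[0, 0, 0], [0, 0, 0], 0]
    - [[0, 0, 0], [0, 0, 0], 0]
    - [[0, 0, 0], [0, 0, 0], 0]
    - [[0, 0, 0], [0, 0, 0], 0]

```text
clock: 12.62
eef_pos: [0.5371, 0.0173, 0.1838]
tcp_rot: [-3.136, 0.732, -1.568]
force: [6.1, 0.2, 0.5]
grip_width: 0.0337
finger_force: 42.0
```

Request:
drive_tool:
  rows:
    - [[0, 0.133, 0], [-0.021, 0, 0.001], 0]
    - [[0, 0.267, 0], [-0.042, 0, 0.004], 0]
    - [[0, 0.4, 0], [-0.063, 0, 0.01], 0]
    - [[0, 0.533, 0], [-0.083, 0, 0.018], 0]
    - [[0, 0.667, 0], [-0.101, 0, 0.027], 0]
    - [[0, 0.8, 0], [-0.119, 0, 0.039], 0]
    - [[0, 0.933, 0], [-0.136, 0, 0.052], 0]
    - [[0, 0.933, 0], [-0.136, 0, 0.052], 0]

```text
clock: 13.28
eef_pos: [0.536, 0.0535, 0.1957]
tcp_rot: [-3.14, -0.009, -1.564]
force: [6.8, -4.9, -4.4]
grip_width: 0.0331
finger_force: 41.2
```

Request:
drive_tool:
  rows:
    - [[0, 0.133, 0], [-0.021, 0, 0.001], 0]
    - [[0, 0.267, 0], [-0.042, 0, 0.004], 0]
    - [[0, 0.4, 0], [-0.063, 0, 0.01], 0]
    - [[0, 0.533, 0], [-0.083, 0, 0.018], 0]
    - [[0, 0.667, 0], [-0.101, 0, 0.027], 0]
    - [[0, 0.667, 0], [-0.101, 0, 0.027], 0]
    - [[0, 0.667, 0], [-0.101, 0, 0.027], 0]

```text
clock: 13.87
eef_pos: [0.5353, 0.0775, 0.188]
tcp_rot: [3.139, -0.526, -1.566]
force: [3.8, -4.3, -6.6]
grip_width: 0.0334
finger_force: 44.3
```

Request:
drive_tool:
  rows:
    - [[0, 0, 0], [0, 0, 0], 1]
    - [[0, 0, 0], [0, 0, 0], 1]
    - [[0, 0, 0], [0, 0, 0], 1]
    - [[0, 0, 0], [0, 0, 0], 1]
    - [[0, 0, 0], [0, 0, 0], 1]
    - [[0, 0, 0], [0, 0, 0], 1]

```text
clock: 14.37
eef_pos: [0.5353, 0.0765, 0.1899]
tcp_rot: [-3.141, -0.523, -1.572]
force: [0.1, 0.8, 0.3]
grip_width: 0.0853
finger_force: 0.0
```

```bash
python3 - <<'E'
from fit import *
for i in range(2): print(round(arm.read_state()['clock'],2),look(('scene',)))
s=arm.read_state();print(s['eef_pos'],s['tcp_rot'])
E
```

```text
14.37 (40.4, 3.2, 0.3)
14.42 (40.6, 3.1, 0.3)
[0.53523576 0.07662253 0.18966737] [-3.14130764 -0.52342385 -1.57124017]
```

Request:
drive_tool:
  rows:
    - [[0, -0.133, 0], [0.021, 0, 0.001], 1]
    - [[0, -0.267, 0], [0.042, 0, 0.004], 1]
    - [[0, -0.4, 0], [0.063, 0, 0.01], 1]
    - [[0, -0.533, 0], [0.083, 0, 0.018], 1]
    - [[0, -0.667, 0], [0.101, 0, 0.027], 1]
    - [[0, -0.8, 0], [0.119, 0, 0.039], 1]
    - [[0, -0.933, 0], [0.136, 0, 0.052], 1]
    - [[0, -0.933, 0], [0.136, 0, 0.052], 1]

```text
clock: 15.13
eef_pos: [0.5356, 0.0372, 0.1959]
tcp_rot: [-3.14, 0.214, -1.576]
force: [0.3, -0.0, 0.8]
grip_width: 0.0852
finger_force: 0.0
```

Request:
drive_tool:
  rows:
    - [[0, -0.133, 0], [0.021, 0, 0.001], 1]
    - [[0, -0.267, 0], [0.042, 0, 0.004], 1]
    - [[0, -0.4, 0], [0.063, 0, 0.01], 1]
    - [[0, -0.533, 0], [0.083, 0, 0.018], 1]
    - [[0, -0.667, 0], [0.101, 0, 0.027], 1]
    - [[0, -0.667, 0], [0.101, 0, 0.027], 1]

```text
clock: 15.63
eef_pos: [0.534, 0.0141, 0.1796]
tcp_rot: [3.131, 0.738, -1.584]
force: [0.5, -0.0, -0.5]
grip_width: 0.0855
finger_force: 0.0
```

Request:
drive_tool:
  rows:
    - [[0, 0, 0], [0, 0, 0], 0]
    - [[0, 0, 0], [0, 0, 0], 0]
    - [[0, 0, 0], [0, 0, 0], 0]
    - [[0, 0, 0], [0, 0, 0], 0]
    - [[0, 0, 0], [0, 0, 0], 0]
    - [[0, 0, 0], [0, 0, 0], 0]
    - [[0, 0, 0], [0, 0, 0], 0]

```text
clock: 16.22
eef_pos: [0.5371, 0.0183, 0.1848]
tcp_rot: [-3.134, 0.731, -1.565]
force: [6.8, -0.6, -0.2]
grip_width: 0.0334
finger_force: 42.4
```

```bash
python3 - <<'E'
from fit import *
print(round(arm.read_state()['clock'],2),look(('scene',)))
E
```

```text
16.22 (40.5, 3.3, 0.4)
```

Request:
drive_tool:
  rows:
    - [[0, 0.133, 0], [-0.021, 0, 0.001], 0]
    - [[0, 0.267, 0], [-0.042, 0, 0.004], 0]
    - [[0, 0.4, 0], [-0.063, 0, 0.01], 0]
    - [[0, 0.533, 0], [-0.083, 0, 0.018], 0]
    - [[0, 0.667, 0], [-0.101, 0, 0.027], 0]
    - [[0, 0.8, 0], [-0.119, 0, 0.039], 0]
    - [[0, 0.933, 0], [-0.136, 0, 0.052], 0]
    - [[0, 0.933, 0], [-0.136, 0, 0.052], 0]

```text
clock: 16.93
eef_pos: [0.536, 0.0542, 0.1958]
tcp_rot: [-3.139, -0.01, -1.562]
force: [9.8, -7.2, -9.3]
grip_width: 0.0331
finger_force: 42.2
```

Request:
drive_tool:
  rows:
    - [[0, 0.133, 0], [-0.021, 0, 0.001], 0]
    - [[0, 0.267, 0], [-0.042, 0, 0.004], 0]
    - [[0, 0.4, 0], [-0.063, 0, 0.01], 0]
    - [[0, 0.533, 0], [-0.083, 0, 0.018], 0]
    - [[0, 0.667, 0], [-0.101, 0, 0.027], 0]
    - [[0, 0.667, 0], [-0.101, 0, 0.027], 0]
    - [[0, 0.667, 0], [-0.101, 0, 0.027], 0]

```text
clock: 17.52
eef_pos: [0.5353, 0.078, 0.188]
tcp_rot: [3.139, -0.527, -1.564]
force: [7.1, -7.1, -10.4]
grip_width: 0.0336
finger_force: 43.9
```

```bash
python3 - <<'E'
from fit import *
print(round(arm.read_state()['clock'],2),look(('scene',)))
E
```

```text
17.52 (14.0, 3.0, 0.4)
```

Request:
drive_tool:
  rows:
    - [[0, 0, 0], [0, 0, 0], 1]
    - [[0, 0, 0], [0, 0, 0], 1]
    - [[0, 0, 0], [0, 0, 0], 1]

```text
clock: 17.82
eef_pos: [0.5353, 0.0774, 0.1906]
tcp_rot: [-3.14, -0.522, -1.571]
force: [1.2, 0.8, -0.3]
grip_width: 0.0684
finger_force: 0.0
```

```bash
python3 - <<'E'
from fit import *
for i in range(4): print(round(arm.read_state()['clock'],2),look(('scene',)))
E
```

```text
17.82 (25.4, 3.1, 0.3)
17.87 (28.4, 3.0, 0.4)
17.92 (31.5, 3.2, 0.3)
17.97 (34.9, 3.0, 0.3)
```

Request:
drive_tool:
  rows:
    - [[0, 0, 0], [0, 0, 0], 1]
    - [[0, 0, 0], [0, 0, 0], 1]

```text
clock: 18.18
eef_pos: [0.5352, 0.0767, 0.1899]
tcp_rot: [-3.141, -0.524, -1.571]
force: [-0.4, -0.6, -0.1]
grip_width: 0.0854
finger_force: 0.0
```

```bash
python3 - <<'E'
from fit import *
for i in range(4): print(round(arm.read_state()['clock'],2),look(('scene',)))
E
```

```text
18.18 (2.8, 2.7, 0.3)
18.23 (5.9, 2.8, 0.4)
18.28 (8.7, 3.0, 0.3)
18.33 (11.0, 3.0, 0.3)
```

Request:
drive_tool:
  rows:
    - [[0, 0, 0], [0, 0, 0], 1]
    - [[0, 0, 0], [0, 0, 0], 1]

```text
clock: 18.55
eef_pos: [0.5353, 0.0767, 0.1897]
tcp_rot: [3.142, -0.524, -1.571]
force: [-0.2, 0.2, 0.0]
grip_width: 0.0848
finger_force: 0.0
```

```bash
python3 - <<'E'
from fit import *
for i in range(4): print(round(arm.read_state()['clock'],2),look(('scene',)))
E
```

```text
18.55 (19.1, 3.1, 0.4)
18.6 (20.7, 3.1, 0.3)
18.65 (21.9, 3.1, 0.4)
18.7 (23.1, 3.0, 0.4)
```

Request:
drive_tool:
  rows:
    - [[0, 0, 0], [0, 0, 0], 1]
    - [[0, 0, 0], [0, 0, 0], 1]
    - [[0, 0, 0], [0, 0, 0], 1]
    - [[0, 0, 0], [0, 0, 0], 1]

```text
clock: 19.08
eef_pos: [0.5352, 0.0767, 0.1898]
tcp_rot: [3.142, -0.524, -1.571]
force: [-0.4, 0.3, -0.0]
grip_width: 0.0856
finger_force: 0.0
```

```bash
python3 - <<'E'
from fit import *
for i in range(2): print(round(arm.read_state()['clock'],2),look(('scene',)))
E
```

```text
19.08 (28.3, 3.0, 0.3)
19.13 (28.3, 2.9, 0.3)
```

Request:
drive_tool:
  rows:
    - [[0, 0, 0], [0, 0, 0], 1]
    - [[0, 0, 0], [0, 0, 0], 1]
    - [[0, 0, 0], [0, 0, 0], 1]
    - [[0, 0, 0], [0, 0, 0], 1]
    - [[0, 0, 0], [0, 0, 0], 1]
    - [[0, 0, 0], [0, 0, 0], 1]
    - [[0, 0, 0], [0, 0, 0], 1]
    - [[0, 0, 0], [0, 0, 0], 1]
    - [[0, 0, 0], [0, 0, 0], 1]
    - [[0, 0, 0], [0, 0, 0], 1]
    - [[0, 0, 0], [0, 0, 0], 1]
    - [[0, 0, 0], [0, 0, 0], 1]

```text
clock: 20.18
eef_pos: [0.5353, 0.0767, 0.1898]
tcp_rot: [-3.142, -0.524, -1.571]
force: [0.2, -0.7, 0.0]
grip_width: 0.0854
finger_force: 0.0
```

```bash
python3 - <<'E'
from fit import *
for i in range(2): print(round(arm.read_state()['clock'],2),look(('scene',)))
E
```

```text
20.18 (30.5, 3.0, 0.3)
20.23 (30.6, 2.9, 0.3)
```

Request:
drive_tool:
  rows:
    - [[0, -0.133, 0], [0.021, 0, 0.001], 1]
    - [[0, -0.267, 0], [0.042, 0, 0.004], 1]
    - [[0, -0.4, 0], [0.063, 0, 0.01], 1]
    - [[0, -0.533, 0], [0.083, 0, 0.018], 1]
    - [[0, -0.667, 0], [0.101, 0, 0.027], 1]
    - [[0, -0.667, 0], [0.101, 0, 0.027], 1]
    - [[0, -0.667, 0], [0.101, 0, 0.027], 1]

```text
clock: 20.87
eef_pos: [0.5356, 0.0498, 0.1974]
tcp_rot: [-3.14, 0.0, -1.574]
force: [-0.5, -0.2, -0.5]
grip_width: 0.0855
finger_force: 0.0
```

Request:
drive_tool:
  rows:
    - [[0, 0, 0], [0, 0, 0], 0]
    - [[0, 0, 0], [0, 0, 0], 0]
    - [[0, 0, 0], [0, 0, 0], 0]
    - [[0, 0, 0], [0, 0, 0], 0]
    - [[0, 0, 0], [0, 0, 0], 0]
    - [[0, 0, 0], [0, 0, 0], 0]
    - [[0, 0, 0], [0, 0, 0], 0]

```text
clock: 21.45
eef_pos: [0.536, 0.0522, 0.1965]
tcp_rot: [-3.14, 0.0, -1.569]
force: [6.7, 1.8, -0.9]
grip_width: 0.0331
finger_force: 44.9
```

Request:
drive_tool:
  rows:
    - [[0, -0.133, 0], [0.021, 0, 0.001], 0]
    - [[0, -0.267, 0], [0.042, 0, 0.004], 0]
    - [[0, -0.4, 0], [0.063, 0, 0.01], 0]
    - [[0, -0.533, 0], [0.083, 0, 0.018], 0]
    - [[0, -0.667, 0], [0.101, 0, 0.027], 0]
    - [[0, -0.8, 0], [0.119, 0, 0.039], 0]
    - [[0, -0.92, 0], [0.134, 0, 0.051], 0]
    - [[0, -0.92, 0], [0.134, 0, 0.051], 0]
    - [[0, -0.92, 0], [0.134, 0, 0.051], 0]
    - [[0, -0.92, 0], [0.134, 0, 0.051], 0]
    - [[0, -0.92, 0], [0.134, 0, 0.051], 0]

```text
clock: 22.37
eef_pos: [0.5372, 0.0169, 0.1837]
tcp_rot: [-3.137, 0.721, -1.57]
force: [7.9, -2.7, -2.9]
grip_width: 0.0333
finger_force: 46.6
```

```bash
python3 - <<'E'
from fit import *
c={n:shot(n,n+'2.png') for n in('scene','side')}
print(phase(c),[phase({n:c[n]}) for n in c]); s=arm.read_state(); print(s)
E
```

```text
(27.9, 4.8, 0.9) [(27.9, 3.7, 0.5), (27.6, 1.1, 0.5)]
{'clock': 22.4667, 'qpos': array([-0.18878346,  0.38155916,  0.18751674, -0.7063259 , -1.54359581,
        0.26958667]), 'dq': array([ 0.00418677, -0.00106491, -0.00128734,  0.00261921,  0.00141539,
        0.00161339]), 'joint_torque': array([  0.76298274, -46.0585463 ,  20.1100409 ,   1.48496523,
        -3.10094118,  -0.38836481]), 'eef_pos': array([0.53713978, 0.01697118, 0.18373995]), 'tcp_rot': array([-3.13707784,  0.72053883, -1.56991869]), 'force': array([ 6.54867746, -2.40192468, -2.19861261]), 'wrist_torque': array([-3.30074212, -1.96028846, -1.22282427]), 'finger_force': 46.5234911441803, 'grip_width': 0.0331491115665285}
```

View pics/scene2.png

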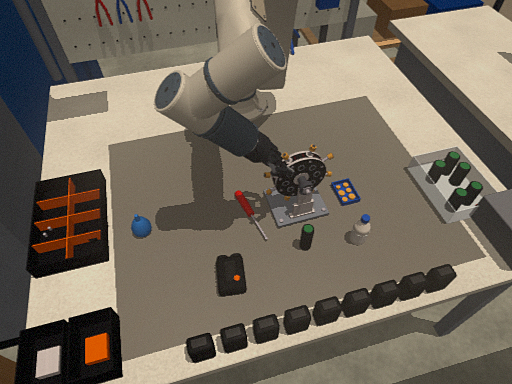

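The scene picture shows the gripper on the drum at about pixel (280,165), clear of the top. Tray, driver, bottle and the rest are unmoved. The phase reads 27.9° and the target is 27.0°, so I'll make a small trim.

Request:
drive_tool:
  rows:
    - [[0, 0.02, 0], [-0.0035, 0, 0], 0]
    - [[0, 0.02, 0], [-0.0035, 0, 0], 0]
    - [[0, 0.02, 0], [-0.0035, 0, 0], 0]
    - [[0, 0.02, 0], [-0.0035, 0, 0], 0]
    - [[0, 0.02, 0], [-0.0035, 0, 0], 0]

```text
clock: 22.88
eef_pos: [0.5371, 0.0178, 0.1844]
tcp_rot: [-3.137, 0.705, -1.569]
force: [7.2, -1.6, -3.0]
grip_width: 0.0336
finger_force: 46.3
```

```bash
python3 - <<'E'
from fit import *
r=[look(('scene',)) for i in range(3)]
print(r)
if abs(np.mean([x[0] for x in r])-27)<1: print(arm.job_done())
E
```

```text
[(26.6, 3.6, 0.5), (26.6, 3.4, 0.4), (26.6, 3.6, 0.4)]
the job is handed in; nothing more can be done
None
```

The rotor's heavy side is straight below the axle to within about half a degree, as the midpoint of the two roll stops; the fingers grip the drum about 40° off the top, and I've handed the job in.

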